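# Sort the hutch bench after grooming

### The job

Sort the five things lying in a row on the bench: the slicker brush and the grooming rake both go into the low metal tray, the willow ring and the chew log both go into the slatted wooden crate, and the ceramic feeder goes into the recess of its feeding board. Set each thing down the way up it is now, flat on the floor of its place with nothing lying on top of another, and lower the feeder gently so it does not chip.

Things in the scene. Friction and masses are not known exactly. Their poses are not given: they have to be found in the camera images.
- brush_mid (a point): White slicker brush, loose, bristle side down, 140 mm long, 33 mm high. Its flat head is 62 mm long and 48 mm wide (at 18 to 32 mm height), over a 42 mm wide grey bristle pad; the straight handle is 24 mm wide (at 17 to 33 mm height). The point is on the middle of the head near the balance point, 16 mm above the surface it rests on; x points from handle to head: the head's end lies 42 mm ahead of it, the handle's end 98 mm behind. z is up.
- rake_mid (a point): Grooming rake, loose, T-shaped, 128 mm long, 26 mm high: a straight dark rubber handle 24 mm wide and 26 mm high, with a steel crossbar 74 mm wide across its end and short steel pins pointing down. The point is the handle's balance point, 13 mm above the surface it rests on; x points from handle to crossbar: the crossbar's front lies 48 mm ahead, the handle's end 80 mm behind. z is up.
- ring_mid (a point): Willow ring, loose, lying flat: a round rod 22 mm thick bent to a ring of 100 mm outer and 56 mm inner diameter. The point is the centre of the hole, 11 mm above the surface it rests on; the rod's centre line is 39 mm from it. z is the ring's axis.
- chew_mid (a point): Chew log, loose: a plain short wooden block with rounded edges, 90 mm long (x), 30 mm wide (y), 26 mm high. The point is its centre, 13 mm above the surface it rests on. z is up.
- feeder_mid (a point): White ceramic feeder, loose: an open-topped rectangular trough 120 mm long (x), 56 mm wide (y), 38 mm high, walls 7 mm thick. The point is its centre, 19 mm above the surface it rests on. z is up.
- tray: Low metal tray with smooth solid walls, fixed to the bench: outside 180 mm (x) by 200 mm (y), 30 mm high, walls and floor 5 mm thick (inside 170 by 190 mm). Origin: centre of its underside, on the bench; the floor's top is 5 mm above it. z is up.
- crate: Wooden crate with two-slat walls and corner posts, fixed to the bench: outside 180 mm (x) by 200 mm (y), 41 mm high, walls 8 mm thick (inside 164 by 184 mm, slightly less at the corner posts). Origin: centre of its underside, on the bench; the floor's top is 8 mm above it. z is up.
- stand: Wooden feeding board, fixed to the bench: 176 mm (x) by 112 mm (y), with a rectangular recess 140 mm (x) by 76 mm (y) in its middle. Origin: centre of its underside, on the bench; the recess floor is 10 mm above it, the rim around it 18 mm above it (8 mm deep recess). The feeder's length goes along x, either way round. z is up.
Mind the look-alikes: they are no part of the job. What is shaped like the stand but blue is not meant. What is shaped like the part that bears feeder_mid but turquoise is not meant.

How it is judged:
By the outcome, as a careful person would: the job done as asked, in the order asked, and still so for the second after the job is handed in, with the robot touching nothing.
It also fails if it takes over 122 s, if anything falls off the work surface, if the arm or the gripper's body presses on something with over 40 N, if the wrist force passes 120 N, or if a joint passes its speed limit or range.

### The arm

A 7-joint arm with a two-finger parallel gripper is mounted at the origin on the work surface. World frame = base frame: x ahead of the robot, y to its left, z up, the work surface at z = 0. Lengths are in m, angles in rad, forces in N, time in s.
With the tool pointing down it reaches from about 0.425 to 0.925 m from the base axis. Payload 6.8 kg.
Tool frame: the origin (TCP) lies where the fingers leave the gripper's body, on its centre line; the fingertips stand 73 mm ahead of it and the grasp point (between the pads) lies 54 mm ahead of it; z points along the fingers, y is the direction in which the jaws open and shut (so a half turn about z gives the same grasp; the last joint's range is limited). The gripper opens to 85 mm and grips with 20 to 120 N. Pads are 22 mm wide; open, the fingers measure 114 mm over their backs; the gripper's body (76 mm by 85 mm) begins 54 mm behind the grasp point. The pads swing forward as they close: fully open they stand 13 mm farther back than shut.
Start: joints at [-1.237, 0.477, 0.022, 1.555, -0.011, 1.109, -0.083], TCP at [0.289, 0.61, 0.304] pointing down, gripper open.
Joint ranges: [-2.96, 2.96], [-0.34, 2.1], [-1.41, 1.46], [0.24, 2.44], [-1.37, 4.51], [0.17, 1.92], [-2.96, 2.96]. Speed limits (rad/s): [2.39, 2.39, 3.14, 3.14, 3.14, 3.14, 3.14].

### API

Orientations are given as a rotation vector (axis times angle).
In Python, from bench import r gives the robot as it stands.
- The arm moves only by the shell command python3 -m handwheel 'ROWS' [FORCE]. ROWS is JSON, a list that holds one entry, the list of rows, each a list of 7 numbers: the shift along the world's x, y, z in m, then the turn, a rotation vector about the world's x, y, z in rad, then the finger opening in m, from 0 to 0.0854. A call has 1 to 10 rows; each row shifts and turns the commanded pose from where the row before left it; what a row does not reach is not made up. A row lasts 1/12 s, in which the tool goes at most 41.7 mm and 7.16 degrees, less where a joint would pass 70% of its speed; a pose out of reach is approached as far as the arm can. A call is refused whole if a number of a shift passes 0.0417 or a number of a turn 0.125, either way. A call with a gripper value outside its range is refused whole. The fingers move at their own pace and stop on an object; FORCE is the grip in N (left out, the last holds). Time passes only in rows, so rows that do not move let the fingers close. It gives the time, the measured TCP pose, the force and the opening at its end, in the units of the state.
- r.get_obs(): the state, without advancing time (a new reading comes with each control period).
- r.grab_frame(name): name is "scene" or "top" or "wrist"; returns (picture, depth): 480x640x3 uint8, red, green, blue; 480x640 float32, m along the optical axis (not along the pixel's ray), 0 where there is no reading.
- r.get_calibration(name): a dict with "vertical_fov" (degrees; the focal length in pixels is half the picture's height over the tangent of half this angle, whatever the lens; pixels are square), "cx", "cy" (the principal point, pixels), "R" (3x3) and "t" (3): a world point X has camera coordinates R X + t; the wrist camera has in their place "T_tool_cam" (4x4, takes a point from camera to tool coordinates, whose origin is the TCP and whose axes are the flange's). Camera axes: x right, y down, z forward; pixel columns grow to the right and rows downward; lengths in m; the calibration is good to about 2 mm. A picture is of the moment at which its call begins: read the wrist's pose just before it. get_calibration takes no time and is no camera call.
- r.hand_in(): hands the job in, once; it reports no verdict.
Trained networks look in the newest picture that a camera, given by its name, has taken for a name from the list of things; names that differ only in an ending like _2 or _b are one class to them, and where a whole thing is asked for, a point or a joint stands for the part that bears it (a point fixed in the world has none). Each returns a list of dicts, best first, with "p" (0 to 1); they miss things now and then, are a little off and sometimes report something else, mostly with a low value. They report only what shows in the picture. A call takes as long as a camera call. They do not tell look-alikes from the thing itself.
- r.masks_of(label, camera): "pixels" (480x640 bool, what is visible of it) and "at" ([column, row] in pixels, amid what is visible of it).
The state is a dict: "clock": time; "joints": joint angles; "qvel": joint speeds; "tau": joint torques, N m; "tcp_pos": TCP position; "orientation": TCP orientation; "contact_force": force on the tool from outside, world axes, zero at the start; "moment": the same for the moment, N m; "grip_width": finger opening in m.
Only numpy, scipy, OpenCV 4.12 (cv2) and the standard library are available. Lean on these libraries where they do the work, as an engineer would, in place of code of your own. Each camera call takes 0.05 s, during which the arm holds its last target.

## Working session

There is one attempt and no reset: what is moved stays moved. The work goes in short steps, Python scripts to look and compute and a shell command to move; the robot and the scene stay as the last step left them, time stands still between calls to the robot, and variables do not carry over. Pictures are saved under pics/ and viewed, and the job is handed in when it is done.

```bash
ls; mkdir -p pics; python3 - <<'E'
from bench import r
import cv2,json
o=r.get_obs()
print({k:(v if not hasattr(v,'tolist') else v.tolist()) for k,v in o.items()})
for n in ("scene","top","wrist"):
    p,d=r.grab_frame(n); cv2.imwrite(f"pics/{n}0.png",p[:,:,::-1]); 
    print(n,r.get_calibration(n))
E
```

```text
pics
{'clock': 0.0, 'joints': [-1.2370759857306979, 0.4778345180953709, 0.022291722333530273, 1.5564579372588043, -0.011529327838453467, 1.109277250834053, -0.08314197004283921], 'qvel': [-0.0004046844414234183, 0.00022248214866425563, -0.000879278074453167, 0.00043627785184350936, -0.0003086405199914166, -0.0005692087184915554, 0.0010297000471651465], 'tau': [3.318113613204332e-05, -59.64571952819824, 1.6080796346068382, -28.11911702156067, 0.012529142259154469, 0.00936638389248401, 4.155590431764722e-06], 'tcp_pos': [0.28839696798680803, 0.6097809973462749, 0.30289882618206737], 'orientation': [-0.6882951152124451, -3.0649399833071143, 0.0028634976768441007], 'contact_force': [-0.4847440990597866, -0.10369578356601884, 0.48375191688791347], 'moment': [-0.010596854835276021, 0.03253488508227921, -0.04262608774102826], 'grip_width': 0.08562935264955916}
scene {'vertical_fov': 57.27064261373635, 'cx': 321.3249765659038, 'cy': 236.42979560050324, 'R': array([[ 0.6059096 ,  0.79548142, -0.00910349],
       [ 0.68721828, -0.5291428 , -0.49773379],
       [-0.40075503,  0.2953256 , -0.86728207]]), 't': array([-0.26333121, -0.26828442,  1.11577052])}
top {'vertical_fov': 43.00261105787973, 'cx': 319.2353150537739, 'cy': 245.9646398792236, 'R': array([[-0.02281624, -0.99967907, -0.01100829],
       [-0.99736672,  0.02351891, -0.06860383],
       [ 0.06884071,  0.00941403, -0.99758325]]), 't': array([0.03627943, 0.40575011, 1.19158783])}
wrist {'vertical_fov': 64.64033673233709, 'cx': 322.22275365189176, 'cy': 230.80082749724323, 'T_tool_cam': array([[-5.39417614e-04, -9.56069864e-01, -2.93138404e-01,
         7.51138177e-02],
       [ 9.99998684e-01, -9.64242675e-04,  1.30472996e-03,
         4.52394502e-04],
       [-1.53006956e-03, -2.93137315e-01,  9.56069126e-01,
        -7.09168582e-02],
       [ 0.00000000e+00,  0.00000000e+00,  0.00000000e+00,
         1.00000000e+00]])}
```

View pics/top0.png

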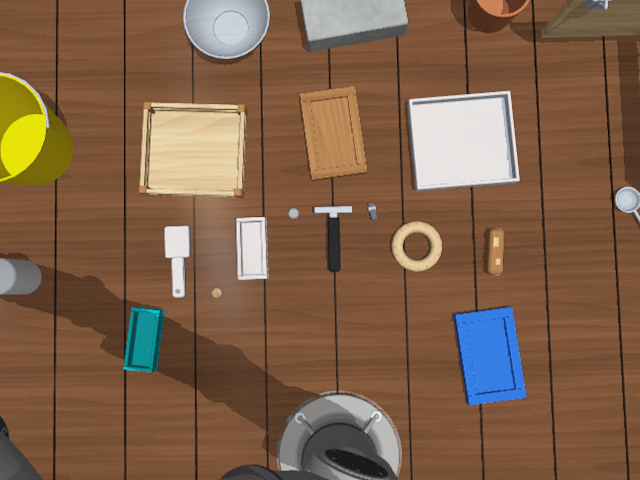

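View pics/scene0.png

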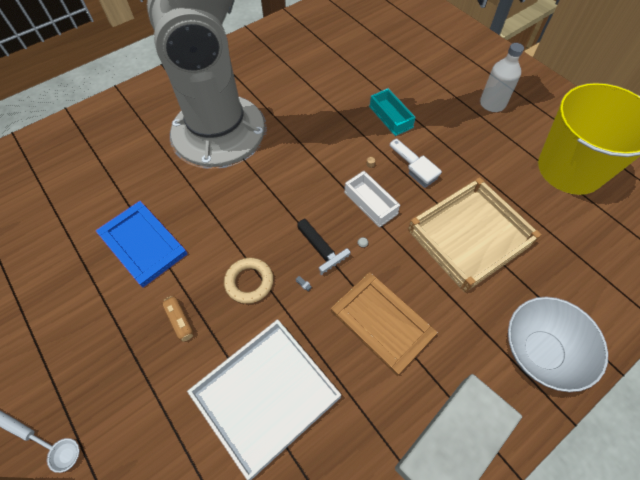

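The top picture shows, left to right, the brush (177,260), the feeder (252,248), the rake (333,238), the ring (417,246) and the chew log (495,251). The crate is at (193,149), the brown stand at (333,132) and the tray at (463,141). Look-alikes are the turquoise trough (143,340) and the blue stand (490,355). Next I'll measure.

```bash
cat > h.py <<'E'
import numpy as np,cv2
from bench import r
from scipy.spatial.transform import Rotation as Ro
def cam(n,obs=None):
    c=r.get_calibration(n); f=240/np.tan(np.radians(c["vertical_fov"])/2)
    if n=="wrist":
        T=np.eye(4);T[:3,:3]=Ro.from_rotvec(obs["orientation"]).as_matrix();T[:3,3]=obs["tcp_pos"]
        W=T@c["T_tool_cam"]
    else:
        W=np.eye(4);W[:3,:3]=c["R"].T;W[:3,3]=-c["R"].T@c["t"]
    return f,c["cx"],c["cy"],W
def cloud(n,d,obs=None):
    f,cx,cy,W=cam(n,obs); v,u=np.mgrid[:480,:640]
    P=np.stack([(u-cx)/f*d,(v-cy)/f*d,d],-1)
    return P@W[:3,:3].T+W[:3,3]
def proj(n,X,obs=None):
    f,cx,cy,W=cam(n,obs); p=(np.asarray(X)-W[:3,3])@W[:3,:3]
    return cx+f*p[...,0]/p[...,2], cy+f*p[...,1]/p[...,2]
def rect(P):
    (c,s,a)=cv2.minAreaRect((P[:,:2]*1000).astype(np.float32))
    if s[0]<s[1]: s=s[::-1]; a+=90
    return np.round(c,1),np.round(s,1),round((a+90)%180-90,1)
E
python3 - <<'E'
from h import *
for n in ("top","scene"):
    p,d=r.grab_frame(n); C=cloud(n,d)
    im=p[:,:,::-1].copy()
    for l in ("brush_mid","rake_mid","ring_mid","chew_mid","feeder_mid","tray","crate","stand"):
        for m in r.masks_of(l,n)[:3]:
            if m["p"]<.3: continue
            k=m["pixels"]&(d>0); k=cv2.erode(k.astype(np.uint8),np.ones((2,2)))>0
            P=C[k]; 
            if len(P)<10: continue
            zt=np.percentile(P[:,2],[5,50,95])
            print(n,l,round(m["p"],2),np.round(m["at"]),*rect(P),"z",np.round(zt*1000),"med",np.round(np.median(P,0)*1000))
E
```

```text
top brush_mid 0.7 [179. 251.] [382.6 304.1] [137.1  45.7] -0.1 z [25. 31. 35.] med [402. 302.  31.]
top rake_mid 0.92 [334. 235.] [420.5  -8.8] [125.2  70.4] 3.2 z [ 2. 25. 29.] med [426.  -4.  25.]
top ring_mid 0.7 [426. 236.] [ 402.6 -166. ] [96.6 94.3] -35.4 z [13. 20. 24.] med [ 404. -166.   20.]
top chew_mid 0.81 [495. 252.] [ 387.5 -322. ] [89.3 38. ] -7.0 z [16. 25. 29.] med [ 388. -318.   25.]
top feeder_mid 0.86 [253. 249.] [405.2 157.4] [119.9  56.2] 1.5 z [ 3.  9. 39.] med [405. 159.   9.]
top feeder_mid 0.79 [148. 339.] [232.9 372.1] [120.7  55.3] -7.3 z [ 3. 10. 39.] med [231. 375.  10.]
top tray 0.6 [464. 139.] [ 609.7 -267.4] [209.9 180.1] -86.6 z [ 1.  5. 30.] med [ 612. -268.    5.]
top crate 0.9 [192. 149.] [602.6 270.9] [200.8 179.4] 87.2 z [ 4.  8. 39.] med [606. 274.   8.]
top stand 0.95 [333. 132.] [633.9  -7.7] [176.6 112. ] 7.4 z [ 6. 12. 20.] med [633.  -8.  12.]
top stand 0.62 [489. 355.] [ 183.1 -303.9] [180.9 118.3] 6.6 z [ 7. 13. 21.] med [ 184. -302.   13.]
scene brush_mid 0.55 [420. 169.] [389.7 300.4] [136.1  56.3] 13.5 z [10. 32. 35.] med [413. 302.  32.]
scene rake_mid 0.6 [325. 248.] [430.4  14. ] [127.  73.] -12.8 z [15. 26. 29.] med [443.  -1.  26.]
scene ring_mid 0.6 [244. 274.] [ 407.1 -162.3] [92.8 91.5] -80.3 z [14. 21. 24.] med [ 410. -163.   21.]
scene feeder_mid 0.77 [371. 199.] [408.4 161.5] [116.9  56.7] 1.4 z [ 5. 19. 40.] med [410. 165.  19.]
scene feeder_mid 0.66 [394. 111.] [236.1 375.1] [119.6  57.8] -8.6 z [ 6. 22. 40.] med [238. 380.  22.]
scene feeder_mid 0.51 [421. 167.] [388.3 306.7] [131.7  47.4] 0.4 z [ 9. 32. 35.] med [415. 302.  32.]
scene crate 0.98 [474. 236.] [605.6 274. ] [201.3 177.9] 86.7 z [ 7. 10. 41.] med [608. 279.  10.]
scene stand 0.79 [383. 325.] [636.   -3.2] [172.8 112.1] 6.5 z [ 9. 13. 21.] med [640.  -4.  13.]
scene stand 0.74 [143. 245.] [ 188.  -296.8] [175.7 110.7] 6.7 z [ 8. 13. 21.] med [ 195. -298.   13.]
```

View pics/wrist0.png

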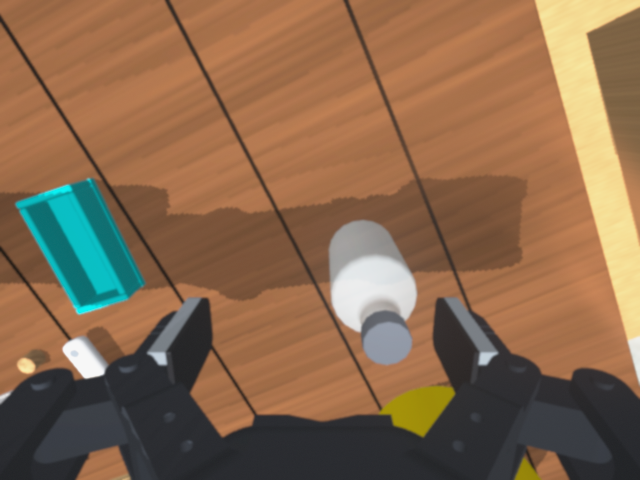

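```bash
python3 - <<'E'
from h import *
p,d=r.grab_frame("top"); C=cloud("top",d)
def get(l,i=0,zmin=.012):
    m=r.masks_of(l,"top")[i]; k=m["pixels"]&(d>0); P=C[k]; return P[P[:,2]>zmin]
out=[]
def axis(P):
    # fit y=a+b x
    b,a=np.polyfit(P[:,0],P[:,1],1); return a,b
B=get("brush_mid"); print("brush x",np.percentile(B[:,0],[.5,99.5]))
a,b=axis(B); print("axis",a,b,np.degrees(np.arctan(b)))
h=B[B[:,0]>B[:,0].max()-.06]; print("head mean",h.mean(0), h[:,1].min(),h[:,1].max()); h2=B[B[:,0]<B[:,0].max()-.075];print("handle mean",h2.mean(0))
R=get("rake_mid",0,.015); print("rake x",np.percentile(R[:,0],[.5,99.5]))
h2=R[R[:,0]<R[:,0].max()-.025]; a,b=axis(h2); print("rake handle",h2.mean(0),np.degrees(np.arctan(b)))
x=R[R[:,0]>R[:,0].max()-.012];print("bar",x.mean(0),x[:,1].min(),x[:,1].max())
for l in ("ring_mid","chew_mid","feeder_mid"):
    P=get(l,0,.012 if l!="feeder_mid" else .03); print(l,rect(P))
cr=p[200:310,130:520,::-1]; cv2.imwrite("pics/crop1.png",cv2.resize(cr,None,fx=2,fy=2,interpolation=cv2.INTER_CUBIC))
E
```

```text
brush x [0.31609413 0.45140596]
axis 0.29352237301360395 0.026192790513743142 1.5003932917808802
head mean [0.42189611 0.30463549 0.03093793] 0.2811377788399416 0.3300382405803873
handle mean [0.34711136 0.30279835 0.03136232]
rake x [0.35806347 0.48454252]
rake handle [ 0.40849963 -0.00183122  0.02466301] -0.3306629251140175
bar [ 0.47910042 -0.00159297  0.02560582] -0.03770404338622174 0.03350670212330684
ring_mid (array([ 403.1, -165.2]), array([97.4, 96.9]), -1.1)
chew_mid (array([634.3,  -6.1]), array([176.8, 111.3]), 6.8)
feeder_mid (array([233.5, 372.9]), array([120.1,  56.7]), -7.7)
```

View pics/crop1.png

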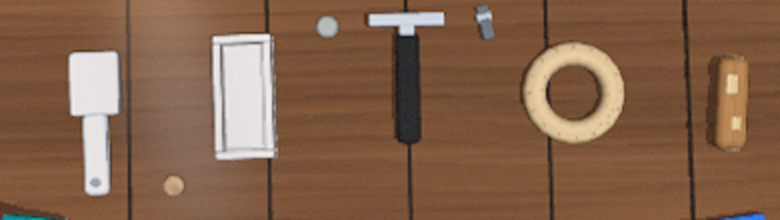

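The candidates are as follows:
- **Feeder:** white (252,248) or turquoise (143,340). I choose white.
- **Stand:** brown (333,132) or blue (490,355). I choose brown.
- **Brush, rake, ring and chew log:** each is the only one of its kind. The cork (217,293), grey pebble (293,213) and bolt (372,211) are just clutter.

The crop confirms these choices. I start with the brush.

```bash
python3 -m handwheel '[[[0.0136,-0.034,0,0,0,0.052,0.085],[0.0136,-0.034,0,0,0,0.052,0.085],[0.0136,-0.034,0,0,0,0.052,0.085],[0.0136,-0.034,0,0,0,0.052,0.085],[0.0136,-0.034,0,0,0,0.052,0.085],[0.0136,-0.034,-0.02,0,0,0.052,0.085],[0.0136,-0.034,-0.02,0,0,0.052,0.085],[0.0136,-0.034,-0.02,0,0,0.052,0.085],[0.0136,-0.034,-0.02,0,0,0.052,0.085],[0,0,0,0,0,0,0.085]]]' 30
```

```text
clock: 2.18
tcp_pos: [0.4124, 0.2952, 0.2206]
orientation: [0.03, -3.138, 0.013]
contact_force: [-1.0, -0.8, -0.4]
grip_width: 0.0849
```

```bash
cat >> h.py <<'E'
def look(n,name,labels=(),zmin=.012):
    o=r.get_obs(); p,d=r.grab_frame(n); C=cloud(n,d,o); cv2.imwrite(f"pics/{name}.png",p[:,:,::-1])
    print(round(o["clock"],2),"tcp",np.round(o["tcp_pos"],4),"rv",np.round(o["orientation"],3),"F",np.round(o["contact_force"],1),"w",round(o["grip_width"],4))
    res={}
    for l in labels:
        L=r.masks_of(l,n)
        for m in L[:2]:
            if m["p"]<.3: continue
            P=C[m["pixels"]&(d>0)]; P=P[P[:,2]>zmin]
            if len(P)<10: continue
            print(l,round(m["p"],2),np.round(m["at"]),*rect(P),"z",np.round(np.percentile(P[:,2],[5,50,95])*1000),"x",np.round(np.percentile(P[:,0],[.5,99.5])*1000),"y",np.round(np.percentile(P[:,1],[.5,99.5])*1000)); res.setdefault(l,P)
    return o,p,d,C,res
E
python3 - <<'E'
from h import *
o,p,d,C,res=look("wrist","w1",["brush_mid"])
P=res["brush_mid"]; h=P[P[:,0]>P[:,0].max()-.055]; print(h.mean(0),h[:,1].min(),h[:,1].max()); h=P[P[:,0]<P[:,0].max()-.075]; print(h.mean(0))
E
```

```text
2.18 tcp [0.4124 0.2952 0.2206] rv [ 0.03  -3.138  0.013] F [-1.  -0.8 -0.4] w 0.0849
brush_mid 0.82 [342. 204.] [382.3 308.4] [138.8  48. ] 0.9 z [31. 33. 35.] x [315. 451.] y [286. 332.]
[0.42306435 0.30887706 0.03273198] 0.28492743283965277 0.3332647899519261
[0.3445059  0.30731241 0.03306561]
```

View pics/w1.png

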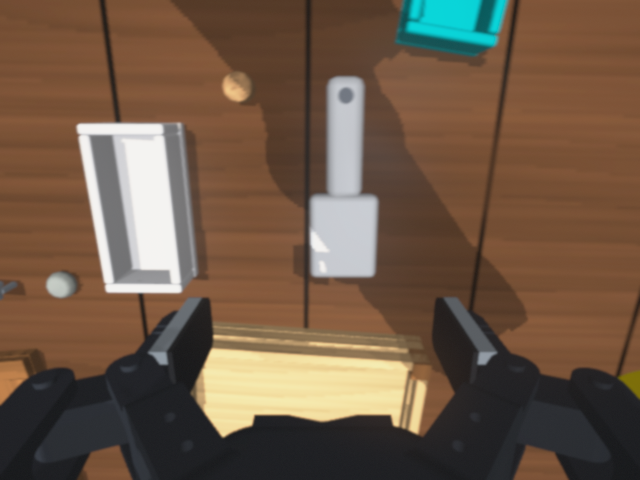

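The wrist picture shows the brush head at (343,236) and its handle at (345,130). I will descend on the head.

```bash
python3 -m handwheel '[[[-0.003,0.012,0,0,0,0,0.085],[0,0,-0.03,0,0,0,0.085],[0,0,-0.03,0,0,0,0.085],[0,0,-0.03,0,0,0,0.085],[0,0,-0.025,0,0,0,0.085],[0,0,-0.02,0,0,0,0.085],[0,0,-0.009,0,0,0,0.085],[0,0,0,0,0,0,0.085]]]' 30
python3 -m handwheel '[[[0,0,0,0,0,0,0.02],[0,0,0,0,0,0,0.02],[0,0,0,0,0,0,0.02],[0,0,0,0,0,0,0.02],[0,0,0,0,0,0,0.02],[0,0,0,0,0,0,0.02]]]' 40
```

```text
clock: 2.95
tcp_pos: [0.4066, 0.3183, 0.0787]
orientation: [0.046, -3.139, 0.001]
contact_force: [0.6, 0.3, 0.1]
grip_width: 0.085
clock: 3.45
tcp_pos: [0.4086, 0.3171, 0.0817]
orientation: [-0.04, 3.139, 0.003]
contact_force: [-1.2, -1.1, 5.9]
grip_width: 0.0474
```

```bash
python3 -m handwheel '[[[0,0,0.01,0,0,0,0.02],[0,0,0.03,0,0,0,0.02],[0,0,0.03,0,0,0,0.02],[0,0,0.03,0,0,0,0.02],[0,0,0,0,0,0,0.02],[0,0,0,0,0,0,0.02]]]' 40
python3 - <<'E'
from h import *
look("wrist","w2",["brush_mid"]); look("top","t2",["brush_mid"])
E
```

```text
clock: 3.95
tcp_pos: [0.4089, 0.3173, 0.1829]
orientation: [-0.041, 3.137, 0.006]
contact_force: [-0.5, -0.2, -1.1]
grip_width: 0.0475
3.95 tcp [0.4089 0.3173 0.1829] rv [-0.041  3.137  0.006] F [-0.5 -0.2 -1.1] w 0.0475
brush_mid 0.93 [323. 276.] [420. 318.] [211.5  55.1] 9.4 z [131. 134. 136.] x [315. 446.] y [295. 341.]
4.05 tcp [0.4077 0.3162 0.1803] rv [-0.041  3.141  0.   ] F [ 0.   0.7 -1.2] w 0.0474
brush_mid 0.88 [163. 256.] [367.9 274.4] [178.4  86.8] 42.5 z [120. 129. 134.] x [334. 452.] y [186. 324.]
brush_mid 0.65 [466. 140.] [ 610.4 -263.3] [201.8 182.5] -86.8 z [14. 28. 33.] x [515. 704.] y [-367. -159.]
```

View pics/w2.png

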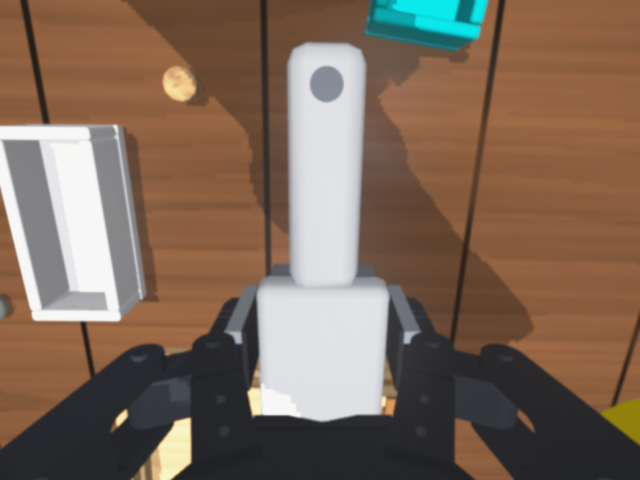

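```bash
python3 -m handwheel '[[[0.0134,-0.0314,0,0,0,0.002,0.02],[0.0134,-0.0314,0,0,0,0.002,0.02],[0.0134,-0.0314,0,0,0,0.002,0.02],[0.0134,-0.0314,0,0,0,0.002,0.02],[0.0134,-0.0314,0,0,0,0.002,0.02],[0.0134,-0.0314,0,0,0,0.002,0.02],[0.0134,-0.0314,0,0,0,0.002,0.02],[0.0134,-0.0314,0,0,0,0.002,0.02],[0.0134,-0.0314,0,0,0,0.002,0.02],[0.0134,-0.0314,0,0,0,0.002,0.02]]]' 40
python3 -m handwheel '[[[0.0134,-0.0314,0,0,0,0.002,0.02],[0.0134,-0.0314,0,0,0,0.002,0.02],[0.0134,-0.0314,0,0,0,0.002,0.02],[0.0134,-0.0314,0,0,0,0.002,0.02],[0.0134,-0.0314,0,0,0,0.002,0.02],[0.0134,-0.0314,0,0,0,0.002,0.02],[0.0134,-0.0314,0,0,0,0.002,0.02],[0,0,0,0,0,0,0.02],[0,0,0,0,0,0,0.02],[0,0,0,0,0,0,0.02]]]' 40
python3 - <<'E'
from h import *
look("wrist","w3",["tray","brush_mid"],-.01);look("top","t3",["tray"],-.01)
E
```

```text
clock: 4.98
tcp_pos: [0.5417, 0.0007, 0.1789]
orientation: [0.073, -3.138, 0.0]
contact_force: [0.6, 0.3, -0.6]
grip_width: 0.0473
clock: 5.82
tcp_pos: [0.635, -0.2167, 0.1784]
orientation: [0.094, -3.137, -0.002]
contact_force: [-0.4, 1.9, -0.8]
grip_width: 0.0476
5.82 tcp [ 0.635  -0.2167  0.1784] rv [ 9.400e-02 -3.137e+00 -2.000e-03] F [-0.4  1.9 -0.8] w 0.0476
tray 0.59 [201. 158.] [ 610.6 -266.5] [228.8 193.5] -86.7 z [ 5.  6. 31.] x [517. 701.] y [-362. -161.]
brush_mid 0.71 [324. 279.] [ 606.5 -212.7] [135.6  64. ] 6.2 z [126. 130. 131.] x [541. 672.] y [-239. -192.]
5.97 tcp [ 0.6355 -0.2154  0.1794] rv [ 9.800e-02 -3.139e+00 -2.000e-03] F [ 0.3  0.  -0.5] w 0.0472
tray 0.6 [427. 148.] [ 556.5 -183. ] [269.1 100.4] -11.0 z [ 1.  6. 31.] x [515. 692.] y [-232. -159.]
```

View pics/w3.png

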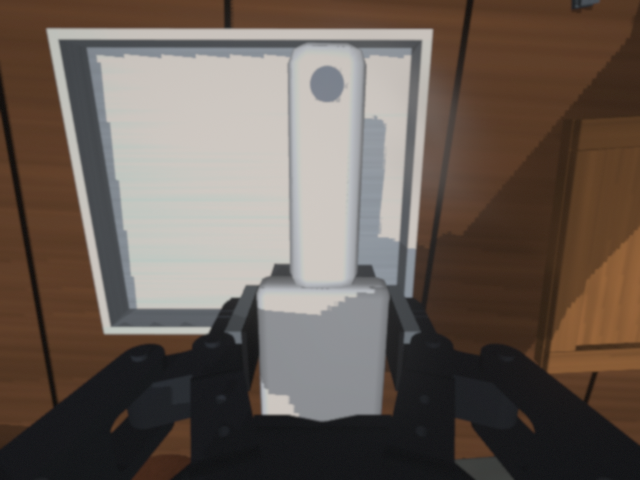

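View pics/t3.png

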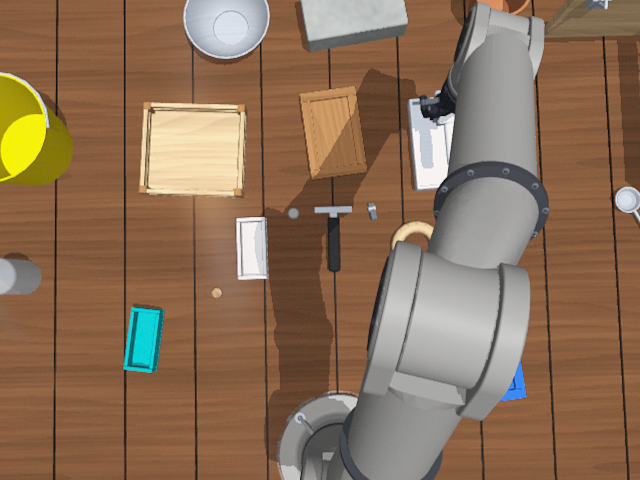

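The wrist picture shows the brush level above the tray, close to its near (+y) wall at (415,200). I will nudge it -8 mm in y and lower it.

```bash
python3 -m handwheel '[[[0,-0.008,-0.01,0,0,0,0.02],[0,0,-0.025,0,0,0,0.02],[0,0,-0.025,0,0,0,0.02],[0,0,-0.015,0,0,0,0.02],[0,0,-0.008,0,0,0,0.02],[0,0,-0.004,0,0,0,0.02],[0,0,-0.003,0,0,0,0.02],[0,0,0,0,0,0,0.02]]]' 40
```

```text
clock: 6.73
tcp_pos: [0.6361, -0.2255, 0.0903]
orientation: [-0.095, 3.14, -0.0]
contact_force: [0.2, 0.2, -0.7]
grip_width: 0.0471
```

```bash
python3 -m handwheel '[[[0,0,-0.002,0,0,0,0.02],[0,0,-0.0015,0,0,0,0.02],[0,0,0,0,0,0,0.02]]]' 40
```

```text
clock: 6.98
tcp_pos: [0.636, -0.2254, 0.087]
orientation: [-0.095, 3.139, -0.0]
contact_force: [-0.4, 1.0, -0.5]
grip_width: 0.0474
```

```bash
python3 -m handwheel '[[[0,0,-0.0015,0,0,0,0.02],[0,0,0,0,0,0,0.062],[0,0,0,0,0,0,0.062],[0,0,0,0,0,0,0.062],[0,0,0,0,0,0,0.062]]]' 40
```

```text
clock: 7.4
tcp_pos: [0.6358, -0.2254, 0.0851]
orientation: [-0.094, 3.14, -0.0]
contact_force: [-0.2, 1.2, 0.3]
grip_width: 0.062
```

```bash
python3 -m handwheel '[[[0,0,0.02,0,0,0,0.062],[0,0,0.035,0,0,0,0.062],[0,0,0.035,0,0,0,0.062],[-0.025,0.028,0.01,0,0,-0.007,0.075],[-0.025,0.028,0,0,0,-0.007,0.085],[-0.025,0.028,0,0,0,-0.007,0.085],[-0.025,0.028,0,0,0,-0.007,0.085],[-0.025,0.028,0,0,0,-0.007,0.085],[-0.025,0.028,0,0,0,-0.007,0.085],[-0.025,0.028,0,0,0,-0.007,0.085]]]' 40
python3 -m handwheel '[[[-0.025,0.03,0,0,0,-0.007,0.085],[0,0,0,0,0,0,0.085],[0,0,0,0,0,0,0.085]]]'
python3 - <<'E'
from h import *
o,p,d,C,res=look("wrist","w4",["rake_mid"],.015)
P=res["rake_mid"]; print(P[:,0].max()); h=P[P[:,0]<P[:,0].max()-.025]; b,a=np.polyfit(h[:,0],h[:,1],1); print(h.mean(0),np.degrees(b))
look("top","t4",["rake_mid","brush_mid"])
E
```

```text
clock: 8.23
tcp_pos: [0.4594, -0.0283, 0.1852]
orientation: [-0.017, 3.141, 0.0]
contact_force: [-0.4, 1.0, 0.6]
grip_width: 0.0851
clock: 8.48
tcp_pos: [0.4347, 0.0021, 0.1852]
orientation: [0.013, -3.141, -0.001]
contact_force: [0.3, -0.8, 0.1]
grip_width: 0.0851
8.48 tcp [0.4347 0.0021 0.1852] rv [ 1.300e-02 -3.141e+00 -1.000e-03] F [ 0.3 -0.8  0.1] w 0.0851
rake_mid 0.88 [319. 223.] [420.1   1.2] [127.7  73.2] -0.4 z [22. 26. 28.] x [357. 483.] y [-34.  35.]
0.4840597045083839
[0.40503236 0.00114039 0.02606646] -0.5677515882376556
8.58 tcp [4.366e-01 2.000e-04 1.854e-01] rv [-0.006  3.14  -0.   ] F [-0.4 -0.3  0.1] w 0.0849
brush_mid 0.69 [445. 126.] [ 611.9 -228.9] [140.5  48.3] 4.7 z [32. 37. 41.] x [543. 679.] y [-249. -202.]
```

View pics/w4.png

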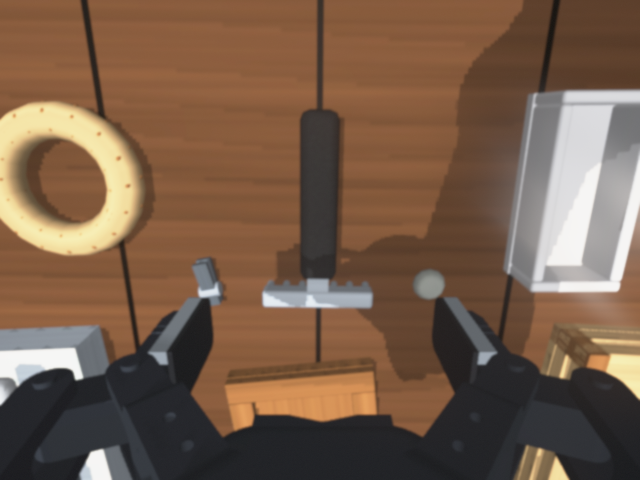

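View pics/t4.png

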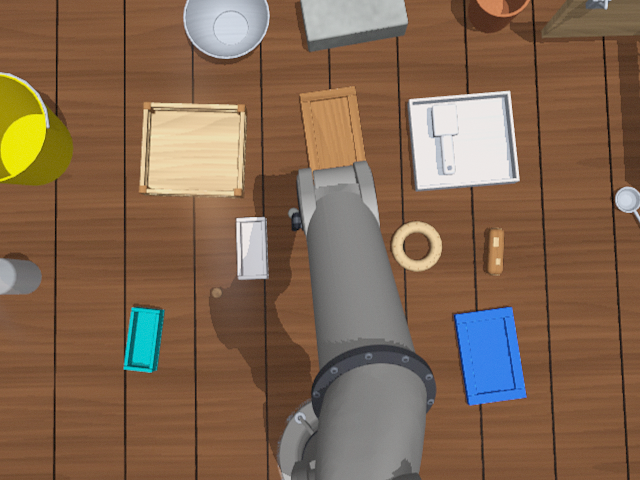

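The rake is centred between the fingers at (319,223), with the pebble (429,284) and bolt (205,275) beside it. The brush lies flat in the tray (445,135).

```bash
python3 -m handwheel '[[[0,0,-0.03,0,0,0,0.06],[0,0,-0.03,0,0,0,0.06],[0,0,-0.025,0,0,0,0.06],[0,0,-0.015,0,0,0,0.06],[0,0,-0.008,0,0,0,0.06],[0,0,0,0,0,0,0.06],[0,0,0,0,0,0,0.01],[0,0,0,0,0,0,0.01],[0,0,0,0,0,0,0.01],[0,0,0,0,0,0,0.01]]]' 40
python3 -m handwheel '[[[0,0,0,0,0,0,0.01],[0,0,0,0,0,0,0.01]]]' 40
```

```text
clock: 9.57
tcp_pos: [0.4366, 0.0006, 0.0782]
orientation: [-0.006, 3.139, 0.0]
contact_force: [0.1, -0.8, 5.3]
grip_width: 0.0233
clock: 9.73
tcp_pos: [0.4366, 0.0006, 0.0782]
orientation: [-0.006, 3.139, 0.0]
contact_force: [-0.3, 0.2, 7.7]
grip_width: 0.0236
```

```bash
python3 -m handwheel '[[[0,0,0.015,0,0,0,0.01],[0,0,0.03,0,0,0,0.01],[0,0,0.035,0,0,0,0.01],[0,0,0.02,0,0,0,0.01],[0.0213,-0.0348,0,0,0,0.0068,0.01],[0.0213,-0.0348,0,0,0,0.0068,0.01],[0.0213,-0.0348,0,0,0,0.0068,0.01],[0.0213,-0.0348,0,0,0,0.0068,0.01],[0.0213,-0.0348,0,0,0,0.0068,0.01],[0.0213,-0.0348,0,0,0,0.0068,0.01]]]' 40
python3 -m handwheel '[[[0.0213,-0.0348,0,0,0,0.0068,0.01],[0.0213,-0.0348,0,0,0,0.0068,0.01],[0.0213,-0.0348,0,0,0,0.0068,0.01],[0,0,0,0,0,0,0.01],[0,0,0,0,0,0,0.01]]]' 40
python3 - <<'E'
from h import *
look("wrist","w5",["rake_mid","brush_mid"],.0)
E
```

```text
clock: 10.57
tcp_pos: [0.5641, -0.2099, 0.1776]
orientation: [-0.071, 3.14, 0.0]
contact_force: [0.5, 0.0, -1.0]
grip_width: 0.0238
clock: 10.98
tcp_pos: [0.6272, -0.3156, 0.1769]
orientation: [0.097, -3.14, 0.002]
contact_force: [0.0, -0.1, -1.8]
grip_width: 0.023
10.98 tcp [ 0.6272 -0.3156  0.1769] rv [ 9.70e-02 -3.14e+00  2.00e-03] F [ 0.  -0.1 -1.8] w 0.023
rake_mid 0.71 [323. 254.] [ 651.8 -313.5] [210.3  47.4] 4.1 z [121. 125. 126.] x [548. 667.] y [-330. -297.]
brush_mid 0.98 [473. 247.] [ 616.6 -218.2] [151.9  64. ] 2.9 z [30. 38. 40.] x [542. 679.] y [-249. -202.]
```

View pics/w5.png

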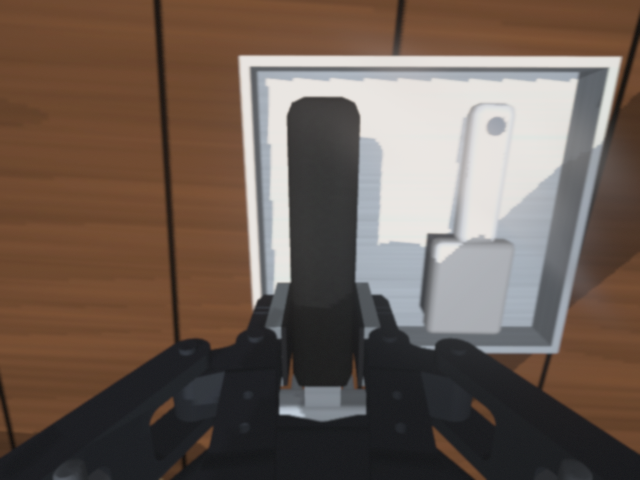

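The rake is level over the tray's free side. I will shift it 8 mm towards the middle and lower it.

```bash
python3 -m handwheel '[[[0,0.008,-0.01,0,0,0,0.01],[0,0,-0.025,0,0,0,0.01],[0,0,-0.025,0,0,0,0.01],[0,0,-0.015,0,0,0,0.01],[0,0,-0.008,0,0,0,0.01],[0,0,-0.005,0,0,0,0.01],[0,0,-0.003,0,0,0,0.01],[0,0,0,0,0,0,0.01]]]' 40
```

```text
clock: 11.8
tcp_pos: [0.6277, -0.3046, 0.0863]
orientation: [-0.103, 3.139, -0.0]
contact_force: [0.3, 0.5, -0.9]
grip_width: 0.0236
```

```bash
python3 -m handwheel '[[[0,0,-0.002,0,0,0,0.01],[0,0,-0.0015,0,0,0,0.01],[0,0,-0.001,0,0,0,0.01],[0,0,0,0,0,0,0.01],[0,0,0,0,0,0,0.04],[0,0,0,0,0,0,0.04],[0,0,0,0,0,0,0.04],[0,0,0,0,0,0,0.04]]]' 40
```

```text
clock: 12.47
tcp_pos: [0.6275, -0.3047, 0.0816]
orientation: [-0.103, 3.14, -0.0]
contact_force: [-0.1, 0.6, -0.3]
grip_width: 0.0399
```

```bash
python3 -m handwheel '[[[0,0,0.02,0,0,0,0.04],[0,0,0.035,0,0,0,0.04],[0,0,0.035,0,0,0,0.04],[0,0,0.01,0,0,0,0.05],[0,0,0,0,0,0,0.05]]]' 40
python3 - <<'E'
from h import *
print(np.round(r.get_obs()["joints"],3)); look("wrist","w6",["rake_mid","ring_mid"],.0)
E
```

```text
clock: 12.88
tcp_pos: [0.6294, -0.3057, 0.1859]
orientation: [-0.102, 3.133, -0.005]
contact_force: [0.1, -1.0, 0.4]
grip_width: 0.0501
[ 0.266  0.632  0.144  1.599 -0.107  0.911  2.083]
12.88 tcp [ 0.6294 -0.3057  0.1859] rv [-0.102  3.133 -0.005] F [ 0.1 -1.   0.4] w 0.0501
rake_mid 0.63 [324. 220.] [ 611.8 -307.7] [127.9  77. ] 4.5 z [26. 31. 33.] x [549. 675.] y [-336. -267.]
```

View pics/w6.png

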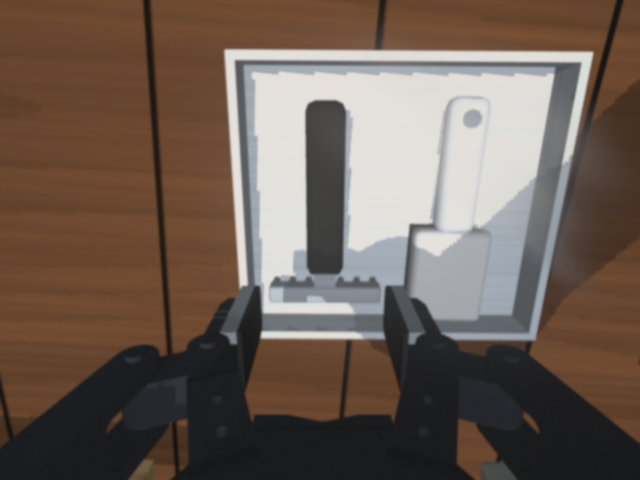

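The rake and the brush lie side by side, flat in the tray. Next is the ring. I will grip its -y side rod with the jaws along y.

```bash
python3 -m handwheel '[[[-0.032,0.0144,0,0,0,-0.0095,0.05],[-0.032,0.0144,0,0,0,-0.0095,0.05],[-0.032,0.0144,0,0,0,-0.0095,0.05],[-0.032,0.0144,0,0,0,-0.0095,0.05],[-0.032,0.0144,0,0,0,-0.0095,0.05],[-0.032,0.0144,0,0,0,-0.0095,0.05],[-0.032,0.0144,0,0,0,-0.0095,0.05],[0,0,0,0,0,0,0.05],[0,0,0,0,0,0,0.05],[0,0,0,0,0,0,0.05]]]' 40
python3 - <<'E'
from h import *
o,p,d,C,res=look("wrist","w7",["ring_mid"],.012)
look("top","t7",["rake_mid","brush_mid","chew_mid"],.0)
E
```

```text
clock: 13.87
tcp_pos: [0.4036, -0.2037, 0.181]
orientation: [-0.001, -3.141, -0.0]
contact_force: [0.3, -0.1, 0.3]
grip_width: 0.0501
13.87 tcp [ 0.4036 -0.2037  0.181 ] rv [-1.000e-03 -3.141e+00 -0.000e+00] F [ 0.3 -0.1  0.3] w 0.0501
ring_mid 0.95 [374. 194.] [ 400.8 -163.6] [98.7 95.8] -78.5 z [15. 21. 23.] x [354. 446.] y [-211. -117.]
13.97 tcp [ 0.4045 -0.2041  0.1812] rv [ 1.000e-03  3.141e+00 -0.000e+00] F [ 0.2  0.1 -0.5] w 0.0498
rake_mid 0.89 [485. 131.] [ 612.4 -313.3] [129.7  83.4] 4.9 z [13. 30. 34.] x [548. 677.] y [-338. -267.]
brush_mid 0.82 [446. 129.] [ 615.6 -231.1] [148.7  55.6] 2.5 z [29. 37. 41.] x [542. 680.] y [-252. -202.]
```

View pics/w7.png

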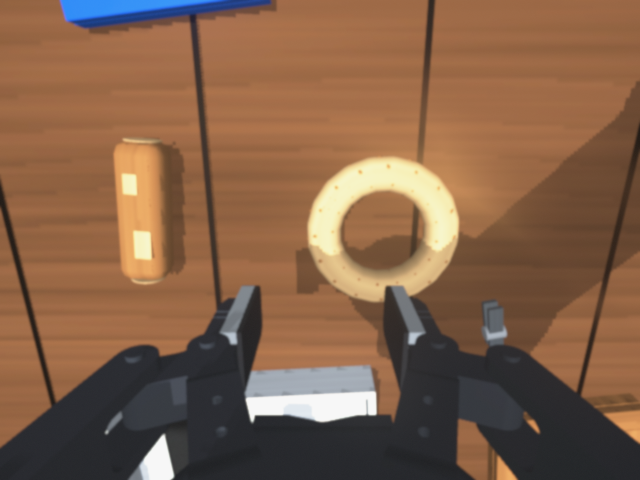

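The ring is at (383,230) and its -y rod at (323,230) is below the grasp point. The chew log is at (145,212).

```bash
python3 -m handwheel '[[[-0.002,0,-0.03,0,0,0,0.05],[0,0,-0.03,0,0,0,0.05],[0,0,-0.025,0,0,0,0.05],[0,0,-0.012,0,0,0,0.05],[0,0,-0.0075,0,0,0,0.05],[0,0,0,0,0,0,0.05],[0,0,0,0,0,0,0.01],[0,0,0,0,0,0,0.01],[0,0,0,0,0,0,0.01],[0,0,0,0,0,0,0.01]]]' 40
python3 -m handwheel '[[[0,0,0,0,0,0,0.01],[0,0,0.01,0,0,0,0.01],[0,0,0.03,0,0,0,0.01],[0,0,0.03,0,0,0,0.01],[0,0,0.03,0,0,0,0.01],[0,0,0,0,0,0,0.01],[0,0,0,0,0,0,0.01]]]' 40
python3 - <<'E'
from h import *
o,p,d,C,res=look("wrist","w8",["ring_mid"],.05)
E
```

```text
clock: 15.0
tcp_pos: [0.4021, -0.2043, 0.0781]
orientation: [0.002, 3.139, -0.001]
contact_force: [0.4, -0.0, 4.9]
grip_width: 0.0214
clock: 15.58
tcp_pos: [0.4024, -0.204, 0.1791]
orientation: [0.001, 3.137, -0.002]
contact_force: [0.8, 1.2, -1.7]
grip_width: 0.0217
15.58 tcp [ 0.4024 -0.204   0.1791] rv [ 1.000e-03  3.137e+00 -2.000e-03] F [ 0.8  1.2 -1.7] w 0.0217
ring_mid 0.73 [423. 244.] [ 397.8 -166. ] [96.5 90.1] -88.8 z [116. 122. 124.] x [354. 437.] y [-213. -121.]
```

View pics/w8.png

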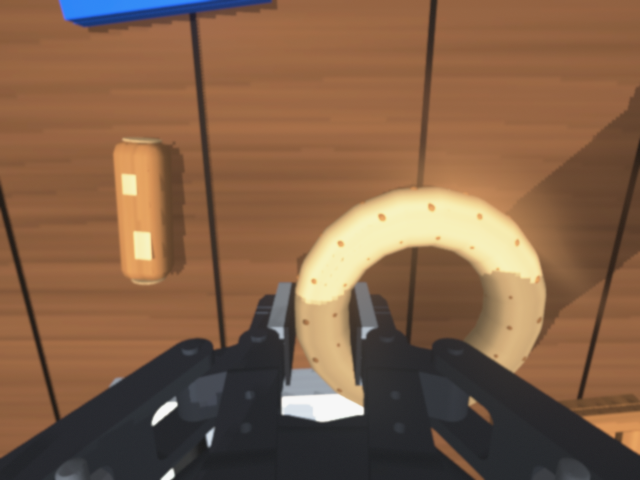

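```bash
python3 -m handwheel '[[[0.0157,0.0364,0,0,0,0,0.01],[0.0157,0.0364,0,0,0,0,0.01],[0.0157,0.0364,0,0,0,0,0.01],[0.0157,0.0364,0,0,0,0,0.01],[0.0157,0.0364,0,0,0,0,0.01],[0.0157,0.0364,0,0,0,0,0.01],[0.0157,0.0364,0,0,0,0,0.01],[0.0157,0.0364,0,0,0,0,0.01],[0.0157,0.0364,0,0,0,-0.01,0.01],[0.0157,0.0364,0,0,0,-0.01,0.01]]]' 40
python3 -m handwheel '[[[0.0157,0.0364,0,0,0,-0.01,0.01],[0.0157,0.0364,0,0,0,-0.01,0.01],[0.0157,0.0364,0,0,0,-0.01,0.01],[0,0,0,0,0,0,0.01],[0,0,0,0,0,0,0.01],[0,0,0,0,0,0,0.01]]]' 40
python3 - <<'E'
from h import *
o,p,d,C,res=look("wrist","w9",["crate","ring_mid"],-.01)
E
```

```text
clock: 16.52
tcp_pos: [0.5578, 0.1619, 0.1751]
orientation: [-0.033, -3.138, 0.002]
contact_force: [0.3, -0.5, -0.4]
grip_width: 0.0218
clock: 17.02
tcp_pos: [0.6045, 0.2686, 0.1749]
orientation: [-0.08, -3.137, 0.004]
contact_force: [-0.2, -0.3, -0.6]
grip_width: 0.0217
17.02 tcp [0.6045 0.2686 0.1749] rv [-0.08  -3.137  0.004] F [-0.2 -0.3 -0.6] w 0.0217
crate 0.75 [301. 179.] [602.3 276.5] [239.6 183.5] 86.9 z [ 8.  9. 40.] x [511. 687.] y [176. 376.]
ring_mid 0.61 [416. 248.] [640.1 333.2] [178. 172.] -85.5 z [111. 118. 120.] x [557. 641.] y [259. 353.]
```

View pics/w9.png

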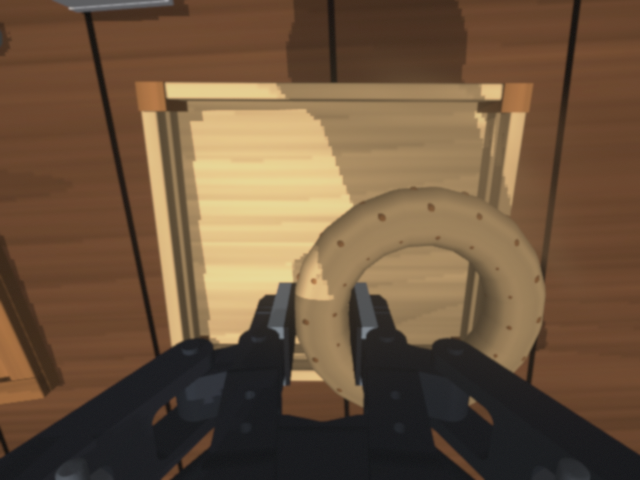

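The ring is level above the crate's +y half, with the crate's corners at (150,95) and (517,95). I will lower it.

```bash
python3 -m handwheel '[[[0,-0.002,-0.01,0,0,0,0.01],[0,0,-0.025,0,0,0,0.01],[0,0,-0.025,0,0,0,0.01],[0,0,-0.015,0,0,0,0.01],[0,0,-0.006,0,0,0,0.01],[0,0,-0.004,0,0,0,0.01],[0,0,0,0,0,0,0.01]]]' 40
```

```text
clock: 17.75
tcp_pos: [0.6054, 0.2668, 0.0915]
orientation: [-0.081, -3.14, 0.001]
contact_force: [0.1, -0.2, -1.4]
grip_width: 0.0213
```

```bash
python3 -m handwheel '[[[0,0,-0.002,0,0,0,0.01],[0,0,-0.002,0,0,0,0.01],[0,0,-0.0015,0,0,0,0.01],[0,0,0,0,0,0,0.01]]]' 40
```

```text
clock: 18.08
tcp_pos: [0.6057, 0.2675, 0.0868]
orientation: [0.08, 3.14, 0.001]
contact_force: [0.2, -0.1, -1.0]
grip_width: 0.0214
```

```bash
python3 -m handwheel '[[[0,0,-0.0015,0,0,0,0.01],[0,0,-0.001,0,0,0,0.01],[0,0,0,0,0,0,0.045],[0,0,0,0,0,0,0.045],[0,0,0,0,0,0,0.045],[0,0,0,0,0,0,0.045],[0,0,0.02,0,0,0,0.045],[0,0,0.035,0,0,0,0.045],[0,0,0.04,0,0,0,0.045],[0,0,0,0,0,0,0.045]]]' 40
python3 - <<'E'
from h import *
o,p,d,C,res=look("wrist","w10",["crate","ring_mid"],-.01)
E
```

```text
clock: 18.92
tcp_pos: [0.6093, 0.269, 0.1869]
orientation: [0.081, 3.13, 0.009]
contact_force: [1.2, -0.7, 1.0]
grip_width: 0.0448
18.92 tcp [0.6093 0.269  0.1869] rv [0.081 3.13  0.009] F [ 1.2 -0.7  1. ] w 0.0448
crate 0.59 [306. 186.] [606.9 275.6] [236.4 186.2] 86.8 z [ 8.  9. 41.] x [512. 691.] y [175. 376.]
ring_mid 0.92 [365. 189.] [607.5 306.6] [99.1 98.3] 83.0 z [23. 29. 31.] x [559. 651.] y [259. 353.]
```

View pics/w10.png

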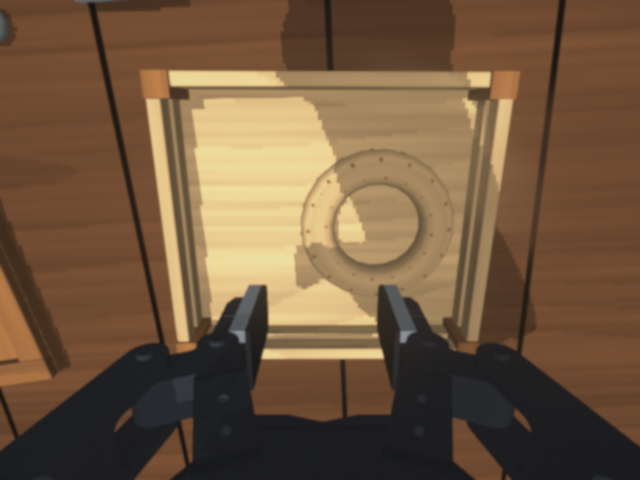

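The ring lies flat in the crate at (377,222). Next is the chew log.

```bash
python3 -m handwheel '[[[-0.0127,-0.0346,0,0,0,-0.004,0.06],[-0.0127,-0.0346,0,0,0,-0.004,0.06],[-0.0127,-0.0346,0,0,0,-0.004,0.06],[-0.0127,-0.0346,0,0,0,-0.004,0.06],[-0.0127,-0.0346,0,0,0,-0.004,0.06],[-0.0127,-0.0346,0,0,0,-0.004,0.06],[-0.0127,-0.0346,0,0,0,-0.004,0.06],[-0.0127,-0.0346,0,0,0,-0.004,0.06],[-0.0127,-0.0346,0,0,0,-0.004,0.06],[-0.0127,-0.0346,0,0,0,-0.004,0.06]]]' 40
python3 -m handwheel '[[[-0.0127,-0.0346,0,0,0,-0.004,0.06],[-0.0127,-0.0346,0,0,0,-0.004,0.06],[-0.0127,-0.0346,0,0,0,-0.004,0.06],[-0.0127,-0.0346,0,0,0,-0.004,0.06],[-0.0127,-0.0346,0,0,0,-0.004,0.06],[-0.0127,-0.0346,0,0,0,-0.004,0.06],[-0.0127,-0.0346,0,0,0,-0.004,0.06],[0,0,0,0,0,0,0.06],[0,0,0,0,0,0,0.06],[0,0,0,0,0,0,0.06]]]' 40
python3 - <<'E'
from h import *
o,p,d,C,res=look("wrist","w11",["chew_mid"],.018)
P=res["chew_mid"];b,a=np.polyfit(P[:,0],P[:,1],1);print(P.mean(0),np.degrees(b))
E
```

```text
clock: 19.9
tcp_pos: [0.4765, -0.08, 0.1776]
orientation: [-0.143, -3.135, 0.0]
contact_force: [0.1, -1.1, 0.2]
grip_width: 0.0602
clock: 20.73
tcp_pos: [0.389, -0.32, 0.1778]
orientation: [-0.187, -3.134, -0.002]
contact_force: [-0.5, -0.2, 0.2]
grip_width: 0.0598
20.73 tcp [ 0.389  -0.32    0.1778] rv [-1.870e-01 -3.134e+00 -2.000e-03] F [-0.5 -0.2  0.2] w 0.0598
chew_mid 0.84 [329. 229.] [ 388.2 -316.8] [91.9 30. ] -5.7 z [21. 26. 28.] x [343. 433.] y [-333. -299.]
[ 0.38423817 -0.31621219  0.02555624] -4.859224007343255
```

View pics/w11.png

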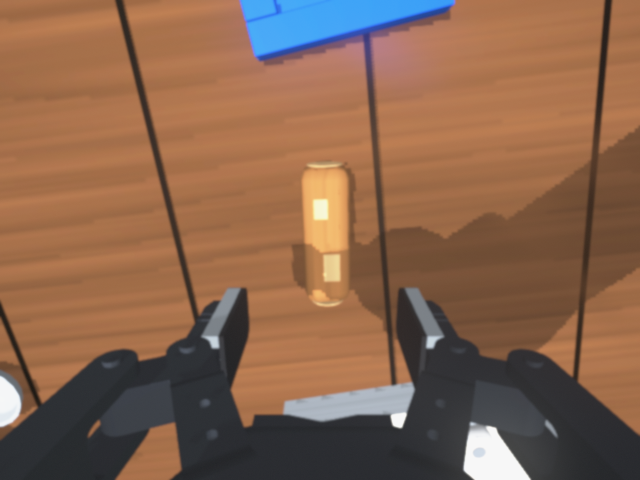

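The log is at (326,235), aligned between the fingers.

```bash
python3 -m handwheel '[[[0,0.003,-0.03,0,0,0.01,0.06],[0,0,-0.03,0,0,0,0.06],[0,0,-0.025,0,0,0,0.06],[0,0,-0.01,0,0,0,0.06],[0,0,-0.005,0,0,0,0.06],[0,0,0,0,0,0,0.06],[0,0,0,0,0,0,0.01],[0,0,0,0,0,0,0.01],[0,0,0,0,0,0,0.01],[0,0,0,0,0,0,0.01]]]' 40
python3 -m handwheel '[[[0,0,0,0,0,0,0.01],[0,0,0.01,0,0,0,0.01],[0,0,0.03,0,0,0,0.01],[0,0,0.03,0,0,0,0.01],[0,0,0.03,0,0,0,0.01],[0,0,0,0,0,0,0.01],[0,0,0,0,0,0,0.01]]]' 40
python3 - <<'E'
from h import *
o,p,d,C,res=look("wrist","w12",["chew_mid"],.05)
E
```

```text
clock: 21.67
tcp_pos: [0.3905, -0.3184, 0.0805]
orientation: [0.171, 3.134, -0.002]
contact_force: [-0.4, -0.4, 5.9]
grip_width: 0.0292
clock: 22.25
tcp_pos: [0.3906, -0.3184, 0.1816]
orientation: [0.171, 3.132, -0.003]
contact_force: [0.9, -0.5, -0.9]
grip_width: 0.0292
22.25 tcp [ 0.3906 -0.3184  0.1816] rv [ 1.710e-01  3.132e+00 -3.000e-03] F [ 0.9 -0.5 -0.9] w 0.0292
chew_mid 0.63 [323. 294.] [ 388.8 -317.5] [93.1 30.1] -5.9 z [121. 127. 129.] x [342. 433.] y [-334. -300.]
```

View pics/w12.png

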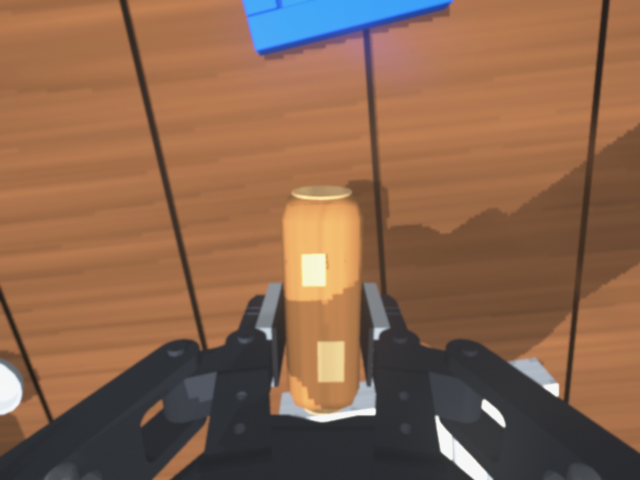

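```bash
python3 -m handwheel '[[[0.0125,0.036,0,0,0,0.004,0.01],[0.0125,0.036,0,0,0,0.004,0.01],[0.0125,0.036,0,0,0,0.004,0.01],[0.0125,0.036,0,0,0,0.004,0.01],[0.0125,0.036,0,0,0,0.004,0.01],[0.0125,0.036,0,0,0,0.004,0.01],[0.0125,0.036,0,0,0,0.004,0.01],[0.0125,0.036,0,0,0,0.004,0.01],[0.0125,0.036,0,0,0,0.004,0.01],[0.0125,0.036,0,0,0,0.004,0.01]]]' 40
python3 -m handwheel '[[[0.0125,0.036,0,0,0,0.003,0.01],[0.0125,0.036,0,0,0,0.003,0.01],[0.0125,0.036,0,0,0,0.003,0.01],[0.0125,0.036,0,0,0,0.003,0.01],[0.0125,0.036,0,0,0,0.003,0.01],[0,0,0,0,0,0,0.01],[0,0,0,0,0,0,0.01],[0,0,0,0,0,0,0.01],[0,0,0,0,0,0,0.01]]]' 40
python3 - <<'E'
from h import *
o,p,d,C,res=look("wrist","w13",["chew_mid","crate","ring_mid"],-.01)
E
```

```text
clock: 23.18
tcp_pos: [0.514, 0.0439, 0.1778]
orientation: [-0.108, -3.137, 0.001]
contact_force: [1.2, 0.1, -0.2]
grip_width: 0.0293
clock: 23.93
tcp_pos: [0.5766, 0.22, 0.178]
orientation: [-0.088, -3.138, 0.003]
contact_force: [-0.5, 0.0, -1.1]
grip_width: 0.0293
23.93 tcp [0.5766 0.22   0.178 ] rv [-8.800e-02 -3.138e+00  3.000e-03] F [-0.5  0.  -1.1] w 0.0293
chew_mid 0.64 [323. 294.] [628.7 217.6] [201.7  55.7] -3.0 z [117. 124. 125.] x [528. 619.] y [205. 237.]
crate 0.71 [457. 199.] [621.2 284.7] [238.3 216.2] 87.5 z [ 8. 10. 41.] x [510. 689.] y [178. 377.]
ring_mid 0.85 [465. 241.] [605.1 307.2] [96.6 94.2] 35.4 z [22. 29. 31.] x [559. 649.] y [258. 351.]
```

View pics/w13.png

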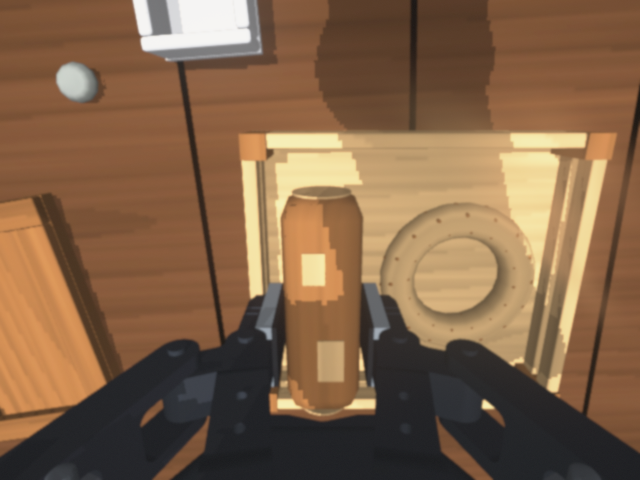

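The log hangs level beside the ring (458,270), close to the rear wall. I will shift it +6 mm in x and +2 mm in y, then lower it.

```bash
python3 -m handwheel '[[[0.006,0.002,-0.01,0,0,0,0.01],[0,0,-0.025,0,0,0,0.01],[0,0,-0.025,0,0,0,0.01],[0,0,-0.015,0,0,0,0.01],[0,0,-0.008,0,0,0,0.01],[0,0,-0.003,0,0,0,0.01],[0,0,0,0,0,0,0.01]]]' 40
```

```text
clock: 24.72
tcp_pos: [0.5832, 0.224, 0.0924]
orientation: [-0.085, -3.14, 0.001]
contact_force: [0.0, 1.0, 0.1]
grip_width: 0.029
```

```bash
python3 -m handwheel '[[[0,0,-0.0015,0,0,0,0.01],[0,0,-0.0015,0,0,0,0.01],[0,0,-0.0015,0,0,0,0.01],[0,0,0,0,0,0,0.01],[0,0,0,0,0,0,0.01]]]' 40
```

```text
clock: 25.13
tcp_pos: [0.5833, 0.2243, 0.0889]
orientation: [0.085, 3.14, 0.0]
contact_force: [0.7, 0.6, -1.1]
grip_width: 0.0292
```

```bash
python3 -m handwheel '[[[0,0,-0.0015,0,0,0,0.01],[0,0,0,0,0,0,0.038],[0,0,0,0,0,0,0.038],[0,0,0,0,0,0,0.038],[0,0,0.02,0,0,0,0.038],[0,0,0.035,0,0,0,0.038],[0,0,0.04,0,0,0,0.038],[0,0,0,0,0,0,0.06]]]' 40
python3 - <<'E'
from h import *
o,p,d,C,res=look("wrist","w14",["chew_mid","ring_mid"],-.01)
E
```

```text
clock: 25.8
tcp_pos: [0.5869, 0.2255, 0.1894]
orientation: [0.086, 3.13, 0.008]
contact_force: [1.9, 0.4, 1.2]
grip_width: 0.0489
25.8 tcp [0.5869 0.2255 0.1894] rv [0.086 3.13  0.008] F [1.9 0.4 1.2] w 0.0489
chew_mid 0.93 [320. 220.] [580.9 225.3] [91.5 29.9] -2.3 z [28. 34. 36.] x [535. 626.] y [210. 241.]
ring_mid 0.74 [458. 216.] [607.9 312.5] [109.6  93.9] 56.4 z [21. 29. 31.] x [559. 652.] y [258. 352.]
```

View pics/w14.png

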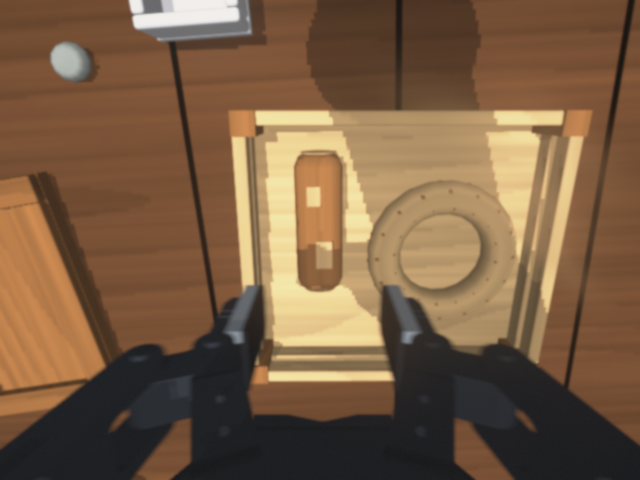

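Both lie flat in the crate, the log at (320,220) and the ring at (443,250). Now the feeder.

```bash
python3 -m handwheel '[[[-0.0288,-0.0107,0,0,0,0.0133,0.085],[-0.0288,-0.0107,0,0,0,0.0133,0.085],[-0.0288,-0.0107,0,0,0,0.0133,0.085],[-0.0288,-0.0107,0,0,0,0.0133,0.085],[-0.0288,-0.0107,0,0,0,0.0133,0.085],[-0.0288,-0.0107,0,0,0,0.0133,0.085],[0,0,0,0,0,0,0.085],[0,0,0,0,0,0,0.085],[0,0,0,0,0,0,0.085]]]' 50
python3 - <<'E'
from h import *
o,p,d,C,res=look("wrist","w15",["feeder_mid"],.025)
o,p,d,C,res=look("top","t15",["feeder_mid","stand"],.0)
E
```

```text
clock: 26.7
tcp_pos: [0.4104, 0.1601, 0.1815]
orientation: [0.04, -3.141, 0.0]
contact_force: [0.6, 0.2, 0.5]
grip_width: 0.0849
26.7 tcp [0.4104 0.1601 0.1815] rv [ 0.04  -3.141  0.   ] F [0.6 0.2 0.5] w 0.0849
feeder_mid 0.67 [323. 223.] [405.  162.1] [119.9  56.1] 1.0 z [29. 38. 40.] x [345. 464.] y [134. 190.]
26.8 tcp [0.4112 0.1604 0.1817] rv [-0.04   3.141  0.   ] F [ 0.6 -0.6  0.4] w 0.0849
feeder_mid 0.72 [144. 338.] [233.  372.9] [120.5  57.4] -7.6 z [ 3. 12. 39.] x [174. 293.] y [339. 405.]
feeder_mid 0.43 [265. 226.] [414.3 124.2] [124.5  34.9] 22.1 z [  4.  34. 190.] x [369. 470.] y [ 88. 151.]
stand 0.76 [333. 132.] [637.6  -7.3] [183.4 115.2] 6.5 z [ 6. 13. 20.] x [544. 724.] y [-68.  55.]
stand 0.72 [485. 356.] [ 185.4 -303.7] [181.4 119.4] 6.2 z [ 6. 13. 21.] x [ 97. 276.] y [-363. -238.]
```

View pics/w15.png

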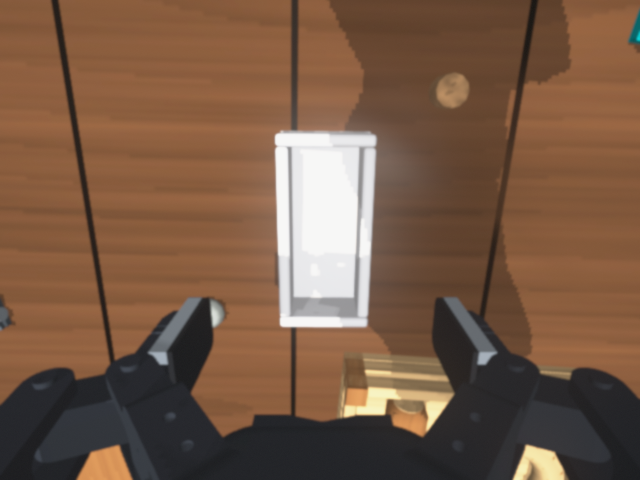

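The white feeder is at (325,230), centred between the open fingers; the turquoise one is just at the upper right edge. I will grip it high, so the fingertips stay above the stand's rim.

```bash
python3 -m handwheel '[[[-0.005,0.001,-0.03,0,0,0,0.085],[0,0,-0.03,0,0,0,0.085],[0,0,-0.02,0,0,0,0.085],[0,0,-0.012,0,0,0,0.085],[0,0,-0.004,0,0,0,0.085],[0,0,0,0,0,0,0.085],[0,0,0,0,0,0,0.05],[0,0,0,0,0,0,0.05],[0,0,0,0,0,0,0.05],[0,0,0,0,0,0,0.04]]]' 40
python3 -m handwheel '[[[0,0,0,0,0,0,0.04],[0,0,0,0,0,0,0.04],[0,0,0,0,0,0,0.04]]]' 50
```

```text
clock: 27.78
tcp_pos: [0.406, 0.1612, 0.0871]
orientation: [-0.04, 3.14, 0.001]
contact_force: [-0.4, -0.5, 5.3]
grip_width: 0.0549
clock: 28.03
tcp_pos: [0.406, 0.1612, 0.0871]
orientation: [-0.04, 3.14, 0.001]
contact_force: [-0.9, -0.2, 8.0]
grip_width: 0.0554
```

```bash
python3 -m handwheel '[[[0,0,0.005,0,0,0,0.04],[0,0,0.015,0,0,0,0.04],[0,0,0.025,0,0,0,0.04],[0,0,0.03,0,0,0,0.04],[0,0,0.02,0,0,0,0.04],[0,0,0,0,0,0,0.04],[0,0,0,0,0,0,0.04]]]' 50
python3 - <<'E'
from h import *
o,p,d,C,res=look("wrist","w16",["feeder_mid"],.05)
E
```

```text
clock: 28.62
tcp_pos: [0.4055, 0.1612, 0.1818]
orientation: [-0.04, 3.139, 0.002]
contact_force: [-0.3, -0.1, -3.9]
grip_width: 0.0547
28.62 tcp [0.4055 0.1612 0.1818] rv [-4.000e-02  3.139e+00  2.000e-03] F [-0.3 -0.1 -3.9] w 0.0547
feeder_mid 0.67 [323. 274.] [402.1 162.3] [115.   57.1] 1.1 z [102. 104. 134.] x [344. 459.] y [134. 189.]
```

View pics/w16.png

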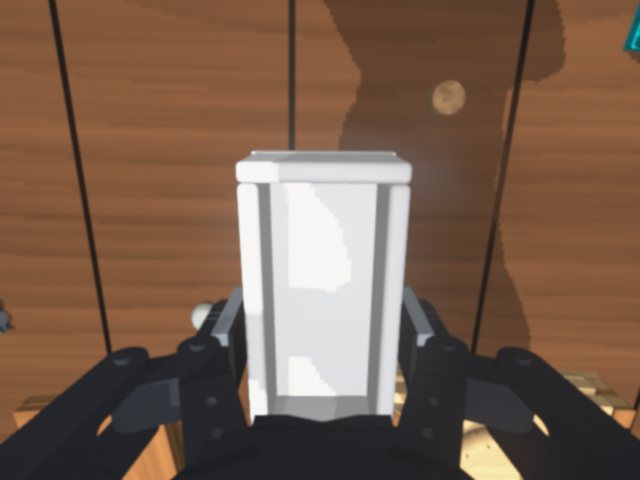

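```bash
python3 -m handwheel '[[[0.0286,-0.0208,0,0,0,0.0125,0.04],[0.0286,-0.0208,0,0,0,0.0125,0.04],[0.0286,-0.0208,0,0,0,0.0125,0.04],[0.0286,-0.0208,0,0,0,0.0125,0.04],[0.0286,-0.0208,0,0,0,0.0125,0.04],[0.0286,-0.0208,0,0,0,0.0125,0.04],[0.0286,-0.0208,0,0,0,0.0125,0.04],[0.0286,-0.0208,0,0,0,0.0125,0.04],[0,0,0,0,0,0,0.04],[0,0,0,0,0,0,0.04]]]' 50
python3 - <<'E'
from h import *
o,p,d,C,res=look("wrist","w17",["feeder_mid","stand"],-.01)
o,p,d,C,res=look("scene","s17",["feeder_mid","stand"],-.01)
E
```

```text
clock: 29.55
tcp_pos: [0.6342, -0.0078, 0.1783]
orientation: [0.191, -3.132, 0.002]
contact_force: [-1.0, -0.3, -3.8]
grip_width: 0.0552
29.55 tcp [ 0.6342 -0.0078  0.1783] rv [ 1.910e-01 -3.132e+00  2.000e-03] F [-1.  -0.3 -3.8] w 0.0552
feeder_mid 0.75 [324. 276.] [675.1  -2.7] [206.  112.2] 7.8 z [ 98. 100. 130.] x [571. 688.] y [-39.  22.]
stand 0.59 [342. 123.] [605.8  -6.8] [121.9 120.2] -84.3 z [10. 19. 20.] x [542. 655.] y [-68.  53.]
29.7 tcp [ 0.6326 -0.0044  0.1792] rv [ 1.990e-01 -3.132e+00 -1.000e-03] F [-0.1  0.6 -4.1] w 0.0548
feeder_mid 0.95 [398. 307.] [635.3 -21.7] [120.3  88. ] 9.2 z [ 98. 110. 132.] x [572. 693.] y [-37.  27.]
stand 0.93 [385. 335.] [634.2 -10.3] [186.  114.6] 11.9 z [ 8. 15. 21.] x [551. 726.] y [-66.  58.]
stand 0.6 [142. 246.] [ 179.  -297.8] [193.7 115.6] 6.5 z [ 8. 13. 20.] x [ 97. 278.] y [-359. -236.]
```

View pics/w17.png

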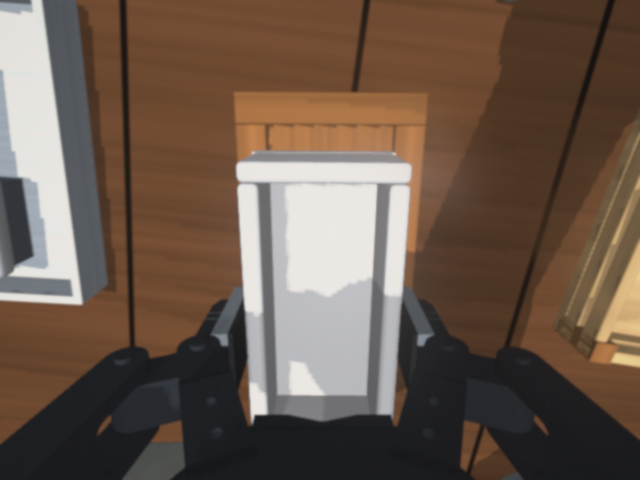

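View pics/s17.png

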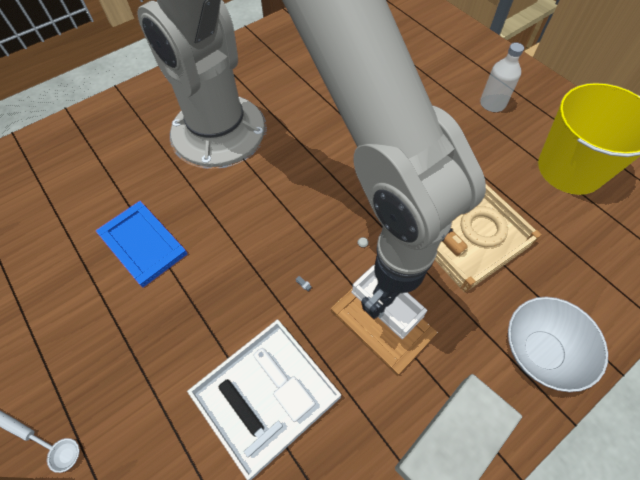

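```bash
python3 - <<'E'
from h import *
o=r.get_obs(); o["tcp_pos"]=np.array([.6326,-.0055,.179]); 
f,cx,cy,W=cam("wrist",o)
def bp(u,v,z=.018):
    q=W[:3,:3]@np.array([(u-cx)/f,(v-cy)/f,1]); s=(z-W[2,3])/q[2]; return W[:3,3]+s*q
A=bp(235,94);B=bp(427,94);c1=bp(267,124);c2=bp(395,124)
for a,b,L in((A,B,88),(c1,c2,70)):
    n=b-a; yaw=np.degrees(np.arctan2(-n[0],n[1])); m=(a+b)/2; u=np.array([np.cos(np.radians(yaw)),np.sin(np.radians(yaw)),0])
    print(np.round(a[:2]*1000),np.round(b[:2]*1000),np.linalg.norm(n)*1000,yaw,np.round((m+u*L/1000)[:2]*1000,1))
E
```

```text
[553. -65.] [539.  44.] 110.60786885575469 7.269156236263591 [633.7   0.7]
[568. -46.] [558.  29.] 75.38255217947437 7.260741250043577 [6.323e+02 6.000e-01]
```

The wrist view puts the stand at (0.633, 0.000), yaw 7.3° (its near recess edge runs from (267,124) to (395,124)). I will shift +4 mm in y, lower most of the way and check again.

```bash
python3 -m handwheel '[[[0,0.004,-0.01,0,0,0,0.04],[0,0,-0.02,0,0,0,0.04],[0,0,-0.02,0,0,0,0.04],[0,0,-0.01,0,0,0,0.04],[0,0,-0.004,0,0,0,0.04],[0,0,0,0,0,0,0.04],[0,0,0,0,0,0,0.04]]]' 50
python3 - <<'E'
from h import *
look("wrist","w18");look("scene","s18")
i=cv2.imread("pics/s18.png")[230:400,300:470]; cv2.imwrite("pics/s18c.png",cv2.resize(i,None,fx=3.5,fy=3.5,interpolation=cv2.INTER_CUBIC))
E
```

```text
clock: 30.43
tcp_pos: [0.6345, -0.0012, 0.1175]
orientation: [-0.197, 3.135, 0.0]
contact_force: [0.2, -0.5, -3.4]
grip_width: 0.0547
30.43 tcp [ 0.6345 -0.0012  0.1175] rv [-0.197  3.135  0.   ] F [ 0.2 -0.5 -3.4] w 0.0547
30.48 tcp [ 0.6348 -0.0014  0.1179] rv [-0.197  3.134  0.   ] F [ 0.1 -0.4 -3.9] w 0.0553
```

View pics/w18.png

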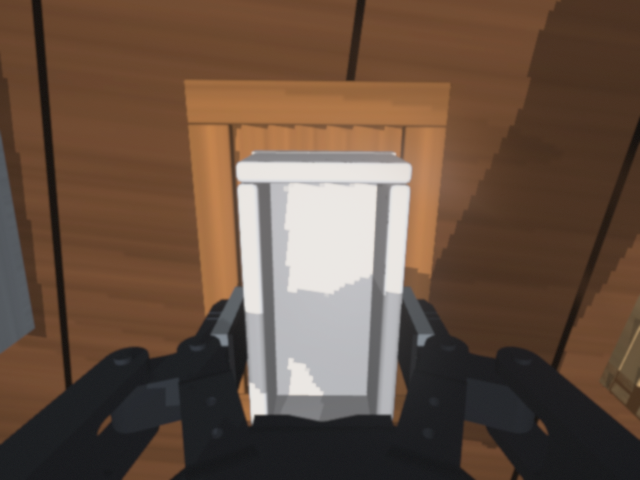

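View pics/s18c.png

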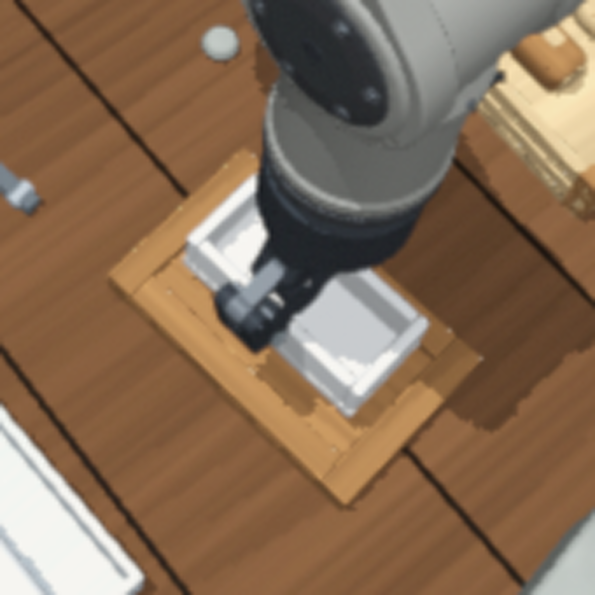

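```bash
python3 - <<'E'
from h import *
o=r.get_obs(); f,cx,cy,W=cam("wrist",o)
def bp(u,v,z=.018):
    q=W[:3,:3]@np.array([(u-cx)/f,(v-cy)/f,1]); s=(z-W[2,3])/q[2]; return W[:3,3]+s*q
for (a,b,L) in ((bp(186,81),bp(449,83),88),(bp(231,125),bp(405,126),70)):
    n=b-a; yaw=np.degrees(np.arctan2(-n[0],n[1])); m=(a+b)/2; u=np.array([np.cos(np.radians(yaw)),np.sin(np.radians(yaw)),0])
    print(np.linalg.norm(n)*1000,yaw,np.round((m+u*L/1000)[:2]*1000,1))
zt=o["tcp_pos"][2]-.0871+.038
a,b=bp(238,163,zt),bp(411,163,zt); n=b-a; m=(a+b)/2; u=np.array([n[1],-n[0],0])/np.linalg.norm(n); print("feeder",np.linalg.norm(n)*1000,(m+u*.06)[:2]*1000, o["tcp_pos"])
E
```

```text
110.61643383064433 6.762154364077236 [635.6  -3.1]
75.57807793477704 6.843277888377089 [635.2  -2.8]
feeder 54.22303085194898 [ 6.34692648e+02 -5.25442080e-02] [ 0.6349469  -0.00138627  0.11817381]
```

The feeder is within about 3 mm of centre, so I will correct y by -3 mm and lower gently.

```bash
python3 -m handwheel '[[[0,-0.003,-0.003,0,0,0,0.04],[0,0,-0.004,0,0,0,0.04],[0,0,-0.004,0,0,0,0.04],[0,0,-0.003,0,0,0,0.04],[0,0,-0.002,0,0,0,0.04],[0,0,0,0,0,0,0.04],[0,0,0,0,0,0,0.04]]]' 50
```

```text
clock: 31.12
tcp_pos: [0.634, -0.0043, 0.1008]
orientation: [0.197, -3.135, -0.0]
contact_force: [-0.1, -0.3, -3.2]
grip_width: 0.0549
```

```bash
python3 -m handwheel '[[[0,0,-0.001,0,0,0,0.04],[0,0,-0.001,0,0,0,0.04],[0,0,-0.0007,0,0,0,0.04],[0,0,-0.0005,0,0,0,0.04],[0,0,0,0,0,0,0.04],[0,0,0,0,0,0,0.04]]]' 50
```

```text
clock: 31.62
tcp_pos: [0.6341, -0.0044, 0.0978]
orientation: [0.197, -3.135, -0.0]
contact_force: [-0.7, -0.0, -4.1]
grip_width: 0.0549
```

```bash
python3 -m handwheel '[[[0,0,-0.0005,0,0,0,0.04],[0,0,-0.0005,0,0,0,0.04],[0,0,-0.0005,0,0,0,0.04],[0,0,0,0,0,0,0.04],[0,0,0,0,0,0,0.04]]]' 50
```

```text
clock: 32.03
tcp_pos: [0.6342, -0.0044, 0.0972]
orientation: [-0.197, 3.135, 0.0]
contact_force: [-4.0, 0.0, 4.9]
grip_width: 0.0547
```

Contact is made softly, with the force going from -4 to +5 N. I will release it and back off.

```bash
python3 -m handwheel '[[[0,0,0,0,0,0,0.058],[0,0,0,0,0,0,0.062],[0,0,0,0,0,0,0.07],[0,0,0,0,0,0,0.075],[0,0,0.01,0,0,0,0.08],[0,0,0.03,0,0,0,0.08],[0,0,0.04,0,0,0,0.08],[0,0,0.03,0,0,0,0.08],[0,0,0.03,0,0,0,0.08],[0,0,0,0,0,0,0.08]]]' 50
python3 - <<'E'
from h import *
look("wrist","w19",["feeder_mid","stand"],.0)
E
```

```text
clock: 32.87
tcp_pos: [0.6374, -0.0045, 0.244]
orientation: [-0.196, 3.124, 0.0]
contact_force: [0.0, -1.0, 0.9]
grip_width: 0.0802
32.87 tcp [ 0.6374 -0.0045  0.244 ] rv [-0.196  3.124  0.   ] F [ 0.  -1.   0.9] w 0.0802
feeder_mid 0.88 [323. 202.] [640.3  -2.1] [136.2  65.3] 7.1 z [17. 19. 49.] x [572. 693.] y [-36.  28.]
```

View pics/w19.png

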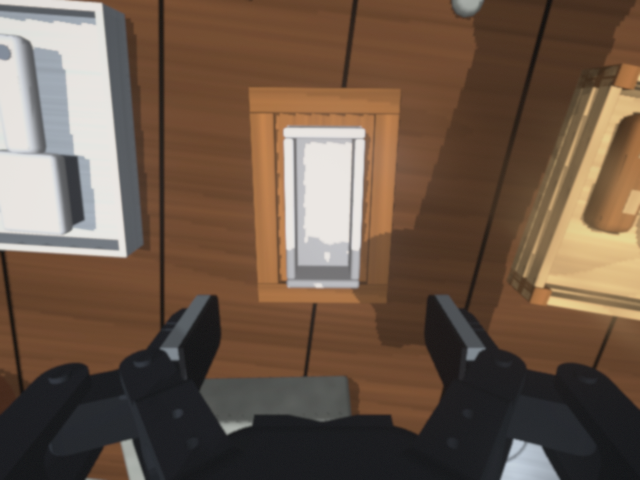

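The feeder sits inside the recess. I'll move the arm clear and check everything.

```bash
python3 -m handwheel '[[[0,0,0.03,0,0,0,0.08],[-0.02,0,0.03,0,0,0,0.08],[-0.03,0.02,0,0,0,0,0.08],[-0.03,0.03,0,0,0,0,0.08],[-0.03,0.035,0,0,0,0,0.08],[-0.03,0.035,0,0,0,0,0.08],[-0.02,0.035,0,0,0,0,0.08],[-0.01,0.035,0,0,0,0,0.08],[0,0.035,0,0,0,0,0.08],[0,0.035,0,0,0,0,0.08]]]'
python3 -m handwheel '[[[-0.01,0.035,0,0,0,0,0.08],[-0.01,0.035,0,0,0,0,0.08],[-0.01,0.035,0,0,0,0,0.08],[-0.01,0.035,0,0,0,0,0.08],[0,0,0,0,0,0,0.08],[0,0,0,0,0,0,0.08]]]'
python3 - <<'E'
from h import *
look("top","t20",["brush_mid","rake_mid","ring_mid","chew_mid","feeder_mid","stand"],.0)
o,p,d,C,res=look("scene","s20",["brush_mid","rake_mid","ring_mid","chew_mid","feeder_mid","stand"],.0)
E
```

```text
clock: 33.85
tcp_pos: [0.4688, 0.2495, 0.2952]
orientation: [0.198, -3.133, 0.002]
contact_force: [0.5, 0.1, -0.2]
grip_width: 0.0796
clock: 34.35
tcp_pos: [0.4284, 0.3903, 0.2946]
orientation: [0.205, -3.132, 0.002]
contact_force: [0.9, -0.7, 0.5]
grip_width: 0.08
34.35 tcp [0.4284 0.3903 0.2946] rv [ 2.050e-01 -3.132e+00  2.000e-03] F [ 0.9 -0.7  0.5] w 0.08
rake_mid 0.91 [487. 131.] [ 617.4 -295.2] [134.3  73.6] -9.5 z [12. 30. 34.] x [548. 677.] y [-338. -267.]
ring_mid 0.84 [180. 161.] [608.9 305.5] [105.5  98.1] 63.4 z [12. 27. 32.] x [560. 656.] y [256. 354.]
chew_mid 0.94 [218. 165.] [581.2 222. ] [95.1 30.7] -3.0 z [21. 32. 36.] x [534. 626.] y [206. 238.]
feeder_mid 0.85 [335. 132.] [638.2  -5.7] [132.5  58.4] 5.0 z [13. 19. 50.] x [572. 694.] y [-38.  25.]
feeder_mid 0.58 [154. 311.] [281.6 274.2] [205.8  37.8] -87.3 z [ 3. 24. 40.] x [260. 295.] y [338. 377.]
stand 0.92 [320. 139.] [634.9  -7.5] [178.3 114.9] 6.5 z [ 7. 16. 21.] x [543. 725.] y [-68.  56.]
stand 0.85 [486. 355.] [ 183.5 -304.2] [182.3 119.9] 6.8 z [ 6. 13. 21.] x [ 97. 275.] y [-363. -238.]
34.7 tcp [0.43
[... 319 characters left out ...]
.] [608.7 302.9] [96.4 92.2] -11.1 z [22. 29. 33.] x [563. 656.] y [257. 347.]
chew_mid 0.63 [450. 239.] [578.6 232.7] [97.4 46.4] -1.7 z [15. 33. 37.] x [536. 627.] y [209. 255.]
chew_mid 0.61 [477. 232.] [596.1 275.7] [203.8 197.3] 87.2 z [ 7. 11. 41.] x [512. 698.] y [171. 374.]
feeder_mid 0.84 [394. 112.] [219.7 392.6] [157.7  88.4] -9.5 z [ 4. 22. 40.] x [153. 296.] y [342. 443.]
feeder_mid 0.82 [383. 319.] [632.8   2.2] [120.5  68.4] 6.6 z [16. 26. 50.] x [575. 695.] y [-37.  27.]
stand 0.7 [141. 245.] [ 185.7 -297.6] [180.7 112. ] 6.3 z [ 9. 13. 21.] x [ 98. 278.] y [-357. -236.]
stand 0.61 [377. 335.] [6.307e+02 5.000e-01] [184.3 121.8] 6.8 z [ 8. 18. 21.] x [541. 726.] y [-67.  62.]
```

View pics/t20.png

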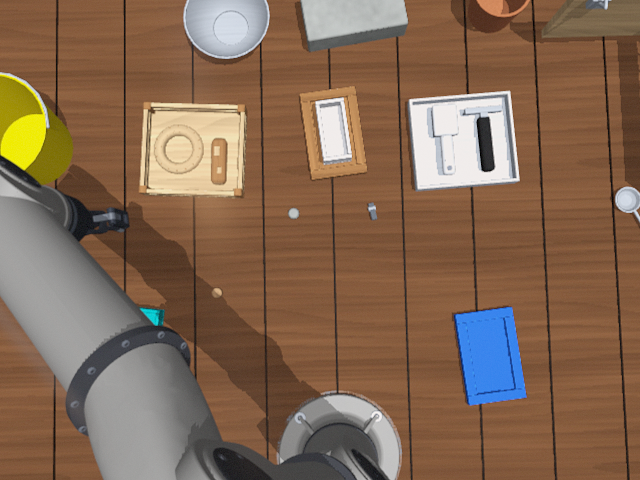

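View pics/s20.png

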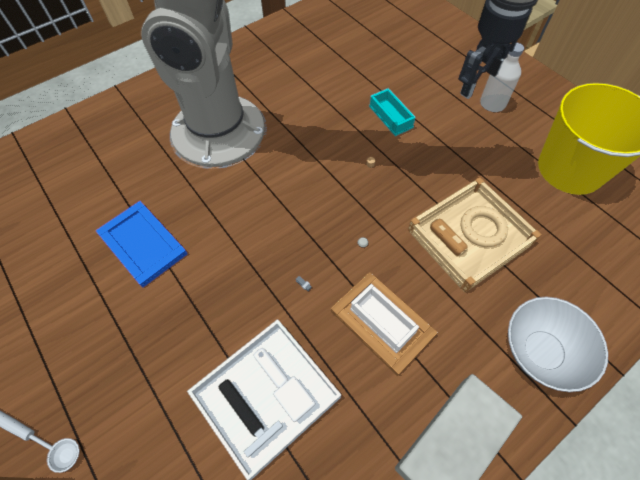

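Everything is in place: ring and log in the crate (180,150 and 218,161), feeder in the recess (335,130), brush and rake in the tray (446,139 and 485,140). Handing in.

```bash
python3 - <<'E'
from bench import r
print(r.hand_in())
E
```

```text
the job is handed in; nothing more can be done
None
```

All five things were sorted in the order you listed, and I handed the job in after about 35 s of the 122 s allowed. I did the brush and rake first, then the ring and log, and the white feeder last. The turquoise trough and the blue board were left alone.

- **Tray and crate:** in the last top, scene and wrist pictures, the brush and rake lie side by side in the tray and the ring and log in the crate. Their top heights match lying flat on the floors, and nothing overlaps.
- **Feeder:** it sits inside the brown board's recess, with its inner floor at 17–19 mm and its rim at 48–50 mm, so it is flat on the recess floor. It touched down with a force change of about 9 N.
- **Disagreements:** the cameras differed by 3–8 mm in y on where the board is, so I used the wrist camera with fresh close-range views. In the final top picture the network did not report the brush, but the brush is plainly visible there and the scene camera found it. A few low-confidence masks were also wrong, for example the crate reported as the log.

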